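Stack the keyed caddy on the desk organiser

ROBOT

A 6-joint arm with a two-finger parallel gripper is mounted at the origin on the work surface. World frame = base frame: x ahead of the robot, y to its left, z up, the work surface at z = 0. Lengths are in m, angles in rad, forces in N, time in s.
With the tool pointing down it reaches from about 0.35 to 0.85 m from the base axis. Payload 8.1 kg.
Tool frame: the origin (TCP) lies on the centre line of the jaws, within the pads' length; the fingertips stand 11 mm ahead of it and the grasp point (between the pads) lies 8 mm behind it; z points along the fingers, x is the direction in which the jaws open and shut, and the axes are right-handed (so a half turn about z gives the same grasp; the last joint's range is limited). The gripper opens to 85 mm and grips with 20 to 120 N. Pads are 22 mm wide; open, the fingers measure 114 mm over their backs; the gripper's body (76 mm by 85 mm) begins 54 mm behind the grasp point. The pads swing forward as they close: fully open they stand 13 mm farther back than shut.
Start: joints at [1.156, 0.13, 1.488, -0, 1.523, -0.085], TCP at [0.194, 0.568, 0.242] pointing down, gripper open.
Joint ranges: [-2.96, 2.96], [-0.89, 2.26], [0.02, 2.5], [-1.34, 4.48], [0, 2.73], [-2.66, 2.66]. Speed limits (rad/s): [2.39, 2.39, 2.79, 3.14, 3.14, 3.14].

INTERFACE

Orientations are given as a rotation vector (axis times angle).
In Python, from bench import arm, vision, ticket, look_for gives the robot as it stands.
- The arm moves only by the tool send_rows, never from a script. Its arguments are lists of equal length, an entry for each row: "angular": the turn, a rotation vector about the tool's x, y, z in degrees, a list of three; "travel": the shift along the tool's x, y, z in m, a list of three; "hand": the closure in counts, from 0 (fully open) to 255 (shut). A call has 1 to 12 rows; each row shifts and turns the pose as measured when the row begins, along the tool's axes as they then stand; what a row does not reach is not made up. A row lasts 1/10 s, in which the tool goes at most 50 mm and 8.59 degrees, less where a joint would pass 70% of its speed; a pose out of reach is approached as far as the arm can. A call is refused whole if a number of a shift passes 0.05 or a number of a turn 8.59, either way. A call with a gripper value outside its range is refused whole. The fingers move at their own pace and stop on an object; "squeeze" is the grip in N (left out, the last holds). Time passes only in rows, so rows that do not move let the fingers close. It gives the time, the measured TCP pose, the force and the opening at its end, in the units of the state.
- arm.state(): the state, without advancing time (a new reading comes with each control period).
- vision.grab_frame(name): name is "scene" or "side" or "wrist"; returns (picture, depth): 420x560x3 uint8, blue, green, red; 420x560 float32, m along the optical axis (not along the pixel's ray), 0 where there is no reading.
- vision.camera_info(name): a dict with "camera_matrix" (3x3 intrinsics, pixels), "dist" ([k1, k2, p1, p2, k3] as OpenCV has them; the pictures are not rectified), "rvec" (rotation vector, rad) and "tvec" (3), from world to camera coordinates, as OpenCV has them; the wrist camera has in their place "hand_eye" (4x4, takes a point from camera to tool coordinates, whose origin is the TCP and whose axes are the tool frame's). Camera axes: x right, y down, z forward; pixel columns grow to the right and rows downward; lengths in m; the calibration is good to about 2 mm. A picture is of the moment at which its call begins: read the wrist's pose just before it. camera_info takes no time and is no camera call.
- ticket.sign_off(): hands the job in, once; it reports no verdict.
Trained networks look in the newest picture that a camera, given by its name, has taken for a name from the list of things; names that differ only in an ending like _2 or _b are one class to them, and where a whole thing is asked for, a point or a joint stands for the part that bears it (a point fixed in the world has none). Each returns a list of dicts, best first, with "p" (0 to 1); they miss things now and then, are a little off and sometimes report something else, mostly with a low value. They report only what shows in the picture. A call takes as long as a camera call. They do not tell look-alikes from the thing itself.
- look_for(camera, name): "rect" ([centre column, centre row, width, height] in pixels, round what is visible of it).
The state is a dict: "clock": time; "joint_positions": joint angles; "dq": joint speeds; "tau": joint torques, N m; "ee_pos": TCP position; "ee_rot": TCP orientation; "force": force on the tool from outside, world axes, zero at the start; "wrist_torque": the same for the moment, N m; "opening": opening from 0.0 (shut) to 1.0 (fully open).
Only numpy, scipy, OpenCV 4.12 (cv2) and the standard library are available. Lean on these libraries where they do the work, as an engineer would, in place of code of your own. Each camera call takes 0.05 s, during which the arm holds its last target.

TASK

Take the yellow caddy by its handle and stack it on the white organiser bin, red end over red end, so that all four lugs drop into their notches and it sits level, fully down on the rim. Set it down rather than dropping it, and leave the green caddy where it stands.

Things in the scene. Friction and masses are not known exactly. Their poses are not given: they have to be found in the camera images.
- yellow_caddy_center (a point): Yellow caddy, mm: tray 110 (x) by 90 (y), rim 52 above feet, walls 13, red at +x. Handle fin upright in its middle, 50 long (x), 12 thick (y), free from the rim up to its top, 100 above feet: grip across y. Four 12 long lugs under the wall middles are its feet: red one at +x 40 wide, the others 14. About 220 g. Point: centre, 50 above feet, 50 below fin top; x to the red end, z up.
- base_bin: White open bin fixed to the desk, mm: 110 (x) by 90 (y) by 60 high, walls 13, red end wall at +x. Rim notches 16 deep in the wall middles: 60 wide at the red end, else 34, so the lugs have 10 play each way; turned wrongly the caddy stays up. Origin: centre of underside, on the desk; x to the red end, z up. Seated, the tray floor rests on the rim, caddy centre 98 above this origin.
- green_caddy_center (a point): All-green caddy of the same sizes and handle as the yellow one but with 40 mm wide lugs under both ends, so it does not fit the bin. Not needed: leave it standing. Point: its centre, 50 mm above its feet; x along its length, z up.
Mind the look-alikes: they are no part of the job. Leave any black or purple look-alike of the base_bin alone.

How it is judged:
By the outcome, as a careful person would: the job done as asked, in the order asked, and still so for the second after the job is handed in, with the robot touching nothing.
It also fails if it takes over 38 s, if anything falls off the work surface, if the arm or the gripper's body presses on something with over 40 N, if the wrist force passes 120 N, or if a joint passes its speed limit or range.

## Working session

There is one attempt and no reset: what is moved stays moved. The work goes in short steps, Python scripts to look and compute and a tool call to move; the robot and the scene stay as the last step left them, time stands still between calls to the robot, and variables do not carry over. Pictures are saved under pics/ and viewed, and the job is handed in when it is done.

Besides the shell and the picture viewer there is one more tool, called as a command line: name --argument value ..., lists and objects as JSON in quotes. send_rows: Moves the arm, as the interface text tells. Its arguments: {"type":"object","properties":{"angular":{"type":"array"},"travel":{"type":"array"},"hand":{"type":"array"},"squeeze":{"type":"number"}},"required":["angular","travel","hand"]}

```bash
mkdir -p pics; ls
python3 - <<'E'
from bench import arm, vision, ticket, look_for
import cv2, numpy as np
print(arm.state())
for c in ("scene","side"):
    im,d=vision.grab_frame(c); cv2.imwrite(f"pics/{c}0.png",im); np.save(f"pics/{c}0.npy",d)
    i=vision.camera_info(c); print(c,i)
    for n in ("yellow_caddy_center","base_bin"):
        print(n,look_for(c,n))
print(vision.camera_info("wrist"))
E
```

```text
pics
{'clock': 0.0, 'joint_positions': array([ 1.15559565e+00,  1.31186284e-01,  1.48928812e+00,  1.76501339e-05,
        1.52297092e+00, -8.53912134e-02]), 'dq': array([ 1.54735594e-03, -2.99273194e-05, -1.19117985e-03, -6.69525159e-04,
       -1.95672542e-04,  1.17417065e-04]), 'tau': array([ 1.25915329e-03, -5.69421566e+01, -5.00538754e+01, -3.71384558e-04,
        1.50290842e-02,  9.82346705e-06]), 'ee_pos': array([0.19407345, 0.56719213, 0.24122454]), 'ee_rot': array([ 2.55521725e+00,  1.82609504e+00, -2.51676116e-03]), 'force': array([-0.43870014,  0.68877183, -0.15233208]), 'wrist_torque': array([ 0.02969294, -0.01471527, -0.01860962]), 'opening': 1.0001081494787847}
scene {'camera_matrix': array([[520.09320464,   0.        , 282.93026715],
       [  0.        , 520.09320464, 201.8619557 ],
       [  0.        ,   0.        ,   1.        ]]), 'dist': array([-0.0596802,  0.       ,  0.       ,  0.       ,  0.       ]), 'rvec': array([ 0.92798267,  2.60614904, -0.95462887]), 'tvec': array([ 0.42768497, -0.19629363,  1.34647017])}
yellow_caddy_center [{'rect': [392.4, 306.0, 74.1
[... 684 characters left out ...]
': [325.4, 271.9, 58.5, 59.2], 'p': 0.86}, {'rect': [380.0, 323.6, 67.3, 65.6], 'p': 0.73}]
{'camera_matrix': array([[290.8586101 ,   0.        , 276.15498135],
       [  0.        , 290.8586101 , 205.67851857],
       [  0.        ,   0.        ,   1.        ]]), 'dist': array([-0.04273382,  0.        ,  0.        ,  0.        ,  0.        ]), 'hand_eye': array([[ 9.99999847e-01, -4.90102163e-04,  2.57086354e-04,
        -1.75401837e-04],
       [ 4.05227157e-04,  9.64790392e-01,  2.63019648e-01,
        -6.54612544e-02],
       [-3.76940943e-04, -2.63019504e-01,  9.64790443e-01,
        -1.30783730e-01],
       [ 0.00000000e+00,  0.00000000e+00,  0.00000000e+00,
         1.00000000e+00]])}
```

View pics/scene0.png

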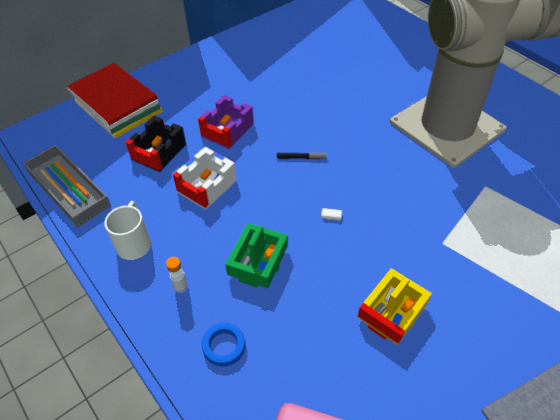

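View pics/side0.png

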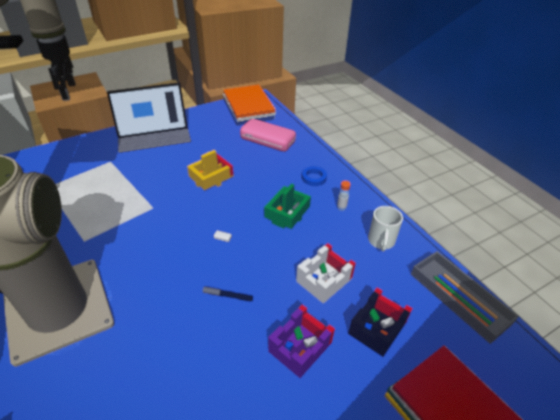

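The scene view shows the yellow caddy at (393,306), the white bin at (205,176) and the green caddy at (257,255). In the side view the white bin is at (325,272). Next I'll fit poses from depth and colour.

```bash
cat > h.py <<'E'
import cv2, numpy as np
from bench import vision
from scipy.spatial.transform import Rotation as R
def cloud(im,d,name,T=None):
    """world points for each pixel; T = 4x4 tool pose for wrist"""
    i=vision.camera_info(name); K=i["camera_matrix"]; h,w=d.shape
    uv=np.stack(np.meshgrid(np.arange(w),np.arange(h)),-1).reshape(-1,1,2).astype(np.float64)
    n=cv2.undistortPoints(uv,K,i["dist"])[:,0]
    z=d.reshape(-1); P=np.c_[n*z[:,None],z]
    if name=="wrist":
        M=T@i["hand_eye"]; P=P@M[:3,:3].T+M[:3,3]
    else:
        Rm=cv2.Rodrigues(i["rvec"])[0]; P=(P-i["tvec"])@Rm
    P[z<=0]=np.nan
    return P.reshape(h,w,3)
def pose(s):
    T=np.eye(4);T[:3,:3]=R.from_rotvec(s["ee_rot"]).as_matrix();T[:3,3]=s["ee_pos"];return T
E
python3 - <<'E'
from h import *
for c,bs in (("scene",dict(Y=(392,306,90,95),B=(205.6,175.8,78,74),G=(257,255,80,80))),("side",dict(Y=(208,170,60,50),B=(325,272,72,72),G=(287,207,60,52)))):
    im=cv2.imread(f"pics/{c}0.png"); d=np.load(f"pics/{c}0.npy"); P=cloud(im,d,c)
    hsv=cv2.cvtColor(im,cv2.COLOR_BGR2HSV)
    for k,(u,v,w,h) in bs.items():
        sl=np.s_[int(v-h/2):int(v+h/2),int(u-w/2):int(u+w/2)]
        p=P[sl].reshape(-1,3); q=hsv[sl].reshape(-1,3); ok=np.isfinite(p[:,0])
        p,q=p[ok],q[ok]
        lo,hi=(0.044,0.062) if k!="B" else (0.05,0.07)
        m=(p[:,2]>lo)&(p[:,2]<hi)
        red=((q[:,0]<6)|(q[:,0]>174))&(q[:,1]>150)&(p[:,2]>.02)
        a=p[m]
        r=cv2.minAreaRect((a[:,:2]*1000).astype(np.float32))
        print(c,k,m.sum(),"z90",np.percentile(p[:,2],[1,50,90,99]).round(4),"rect",np.round(r[0],1),np.round(r[1],1),round(r[2],1),"red",red.sum(),(p[red].mean(0)*1000).round(1) if red.any() else None)
        t=p[(p[:,2]>.085)&(p[:,2]<.11)]
        if len(t)>5:
            r=cv2.minAreaRect((t[:,:2]*1000).astype(np.float32)); print("  fin",len(t),np.round(r[0],1),np.round(r[1],1),round(r[2],1),np.percentile(t[:,2],95))
E
```

```text
scene Y 1406 z90 [-0.0025  0.0025  0.0529  0.1003] rect [505.9 281.3] [113.2  91.4] 11.7 red 673 [556.4 292.8  44.1]
  fin 218 [506.6 281.6] [50.5 12.7] 11.5 0.10273787998988738
scene B 623 z90 [-0.0014  0.0055  0.0516  0.0641] rect [ 609.7 -270.7] [113.  190.7] 13.3 red 466 [ 631.1 -217.9   40.9]
scene G 1230 z90 [-0.0017  0.0037  0.0544  0.1013] rect [636.4  22.8] [112.7  92. ] 29.7 red 0 None
  fin 202 [636.6  23.5] [52.  13.3] 30.2 0.10355752805112094
side Y 453 z90 [-0.0028  0.0024  0.0537  0.0996] rect [501.9 281.7] [112.6  93.8] 12.5 red 55 [548.8 280.9  49.1]
  fin 101 [502.3 282.2] [50.6 16.3] 12.2 0.10255533164583337
side B 528 z90 [-0.0032  0.0017  0.0505  0.0611] rect [ 558.8 -234. ] [195.2  93.7] 16.0 red 53 [ 639.7 -211.2   46.1]
side G 543 z90 [-0.0034  0.0023  0.0526  0.0995] rect [633.2  25.9] [113.3  91.9] 30.4 red 0 None
  fin 92 [632.6  24.3] [51.2 12.7] 33.0 0.10112595836040524
```

Run:
```python
from h import *
for c,(u,v) in (("scene",(205,176)),("side",(325,272))):
    im=cv2.imread(f"pics/{c}0.png"); d=np.load(f"pics/{c}0.npy"); P=cloud(im,d,c)
    m=(P[...,2]>.05)&(P[...,2]<.07)&(np.hypot(P[...,0]-.59,P[...,1]+.225)<.085)
    p=P[m]*1000; 
    for tol in (1,3): pass
    r=cv2.minAreaRect(p[:,:2].astype(np.float32)); print(c,len(p),r, p[:,0].min(),p[:,0].max(),p[:,1].min(),p[:,1].max())
    q=im.copy(); q[m]=(255,0,255); cv2.imwrite(f"pics/{c}_m.png",cv2.resize(q[v-60:v+60,u-70:u+70],None,fx=5,fy=5))
```

```text
scene 615 ((598.8731079101562, -224.38482666015625), (113.62016296386719, 94.60086059570312), 13.805388450622559) 536.6275534531271 663.3879991379371 -280.4812957847326 -165.694302904287
side 507 ((597.1648559570312, -222.85885620117188), (113.1444091796875, 92.14478302001953), 14.667206764221191) 532.4506510178456 662.9279702553325 -280.73529789022746 -166.05860944216346
```

View pics/scene_m.png

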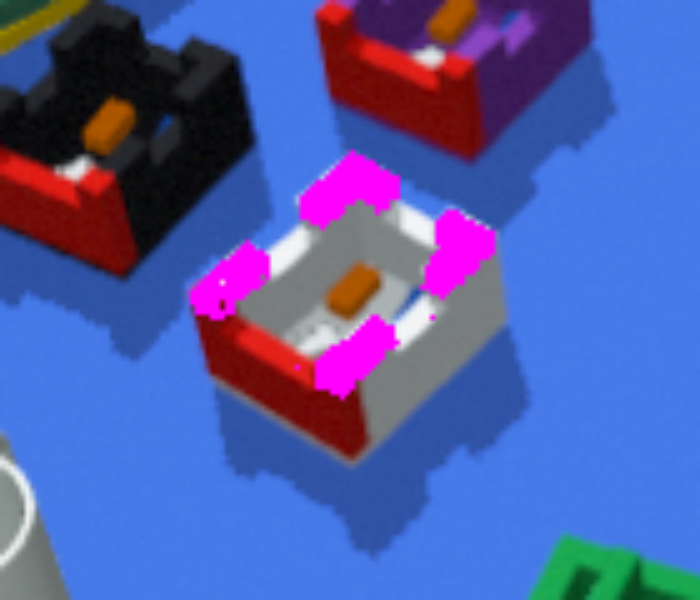

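send_rows --angular '[[0,0,-7.7],[0,0,-7.7],[0,0,-7.7],[0,0,-7.6],[0,0,0],[0,0,0],[0,0,0],[0,0,0],[0,0,0],[0,0,0],[0,0,0],[0,0,0]]' --travel '[[0,0,0],[0,0,0],[0,0,0],[0,0,0],[-0.034,0.0245,0],[-0.034,0.0245,0],[-0.034,0.0245,0],[-0.034,0.0245,0],[-0.034,0.0245,0],[-0.034,0.0245,0],[-0.034,0.0245,0],[-0.034,0.0245,0]]' --hand '[0,0,0,0,0,0,0,0,0,0,0,0]' --squeeze 50

```text
clock: 1.5
ee_pos: [0.4509, 0.343, 0.241]
ee_rot: [-1.94, -2.47, 0.0]
force: [-0.4, -0.3, 0.4]
opening: 0.998
```

```bash
cat >> h.py <<'E'
def go(s,x,y,z,yaw):
    """tool-frame travel and turn to a tool-down pose whose tool x is at yaw (deg)"""
    T=pose(s); c,n=np.cos(np.radians(yaw)),np.sin(np.radians(yaw))
    G=np.array([[c,n,0],[n,-c,0],[0,0,-1]])
    rv=R.from_matrix(T[:3,:3].T@G).as_rotvec(degrees=True)
    return (T[:3,:3].T@(np.array([x,y,z])-T[:3,3])).round(4), rv.round(2)
E
python3 - <<'E'
from h import *
from bench import arm
s=arm.state(); print(s["clock"],s["ee_pos"],s["force"]); print(go(s,.504,.2815,.2,101.8))
im,d=vision.grab_frame("wrist"); cv2.imwrite("pics/w1.png",im)
E
```

```text
1.5 [0.45094645 0.34302551 0.24095201] [-0.42422373 -0.33530935  0.37588471]
(array([-0.0724,  0.037 ,  0.0409]), array([-0.05, -0.04,  1.91]))
```

send_rows --angular '[[0,0,1.9],[0,0,0],[0,0,0],[0,0,0]]' --travel '[[-0.036,0.018,0],[-0.036,0.018,0.02],[0,0,0.01],[0,0,0]]' --hand '[0,0,0,0]'

```text
clock: 1.95
ee_pos: [0.5099, 0.272, 0.2107]
ee_rot: [1.991, 2.426, 0.001]
force: [-0.8, -0.1, -0.5]
opening: 0.999
```

Run:
```python
from h import *
from bench import arm
s=arm.state(); print(s["clock"],s["ee_pos"],s["force"]); print(go(s,.504,.2815,.072,101.8))
im,d=vision.grab_frame("wrist"); cv2.imwrite("pics/w2.png",im)
P=cloud(im,d,"wrist",pose(s))
for lo,hi in ((.092,.11),(.044,.06)):
    m=(P[...,2]>lo)&(P[...,2]<hi)&(np.hypot(P[...,0]-.504,P[...,1]-.2815)<.085)
    print(m.sum(),cv2.minAreaRect((P[m][:,:2]*1000).astype(np.float32)),np.median(P[m][:,2]))
```

```text
1.95 [0.50990692 0.27195127 0.2106513 ] [-0.81684009 -0.14659715 -0.50280389]
(array([ 0.0108, -0.0043,  0.1386]), array([ 0.15,  0.12, -0.53]))
789 ((506.74957275390625, 281.3240661621094), (49.6238899230957, 11.573429107666016), 12.038171768188477) 0.0989906486006571
4516 ((507.08465576171875, 281.761962890625), (110.4488754272461, 90.36398315429688), 11.836006164550781) 0.05113229729214608
```

View pics/w2.png

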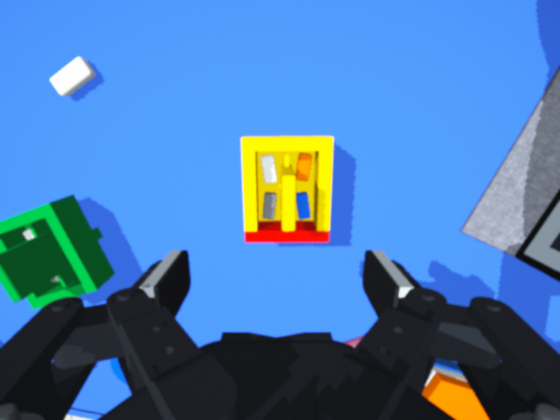

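The wrist view shows the yellow caddy at (288,190), aligned with the jaws. Its centre is at about (0.506, 0.2815). I'll go down to the fin.

send_rows --angular '[[0,0,-0.5],[0,0,0],[0,0,0],[0,0,0],[0,0,0],[0,0,0]]' --travel '[[0.01,-0.002,0.03],[0,0,0.03],[0,0,0.03],[0,0,0.02],[0,0,0.01],[0,0,0]]' --hand '[0,0,0,0,0,0]'

```text
clock: 2.6
ee_pos: [0.5052, 0.2903, 0.0938]
ee_rot: [1.966, 2.442, 0.015]
force: [-0.5, 1.0, 0.5]
opening: 1.0
```

Run:
```python
from h import *
from bench import arm
s=arm.state(); print(s["clock"],s["ee_pos"],s["force"]); print(go(s,.506,.2815,.072,101.9))
```

```text
2.6 [0.50517023 0.29026809 0.09381043] [-0.52060138  1.01959514  0.47916597]
(array([-0.0088, -0.0013,  0.0218]), array([ 0.65, -0.05,  0.41]))
```

send_rows --angular '[[0.6,0,0.4],[0,0,0],[0,0,0],[0,0,0]]' --travel '[[-0.0088,-0.0013,0.008],[0,0,0.008],[0,0,0.004],[0,0,0]]' --hand '[0,0,0,0]'

```text
clock: 3.0
ee_pos: [0.5079, 0.2826, 0.0766]
ee_rot: [1.977, 2.439, 0.009]
force: [-0.3, 0.4, 0.2]
opening: 0.998
```

Run:
```python
from h import *
from bench import arm
s=arm.state(); print(s["clock"],s["ee_pos"],s["force"]); print(go(s,.506,.2815,.072,101.9))
```

```text
3.0 [0.50793754 0.28264907 0.07657813] [-0.33908733  0.3814972   0.18276679]
(array([-0.0007, -0.0022,  0.0046]), array([ 0.33, -0.13,  0.04]))
```

send_rows --angular '[[0.3,0,0],[0,0,0],[0,0,0],[0,0,0],[0,0,0],[0,0,0],[0,0,0],[0,0,0],[0,0,0],[0,0,0]]' --travel '[[-0.0007,-0.0022,0.004],[0,0,0],[0,0,0],[0,0,0],[0,0,0],[0,0,0],[0,0,0],[0,0,0],[0,0,0],[0,0,0]]' --hand '[0,0,255,255,255,255,255,255,255,255]' --squeeze 60

```text
clock: 4.0
ee_pos: [0.507, 0.2819, 0.074]
ee_rot: [-1.978, -2.44, -0.006]
force: [0.3, 0.2, -0.1]
opening: 0.131
```

Run:
```python
from h import *
from bench import arm
s=arm.state(); print(s["clock"],s["ee_pos"],s["force"],s["opening"]); print(go(s,.506,.2815,.072,101.9))
```

```text
4.0 [0.5069543  0.28190976 0.07403157] [ 0.2944295   0.18919772 -0.13024432] 0.13078379393631648
(array([-0.0002, -0.001 ,  0.002 ]), array([ 0.16, -0.17,  0.03]))
```

send_rows --angular '[[0,0,0],[0,0,0],[0,0,0],[0,0,0],[0,0,0],[0,0,0],[0,0,0],[0,0,0]]' --travel '[[0,0,0],[0,0,0],[0,0,-0.015],[0,0,-0.03],[0,0,-0.04],[0,0,-0.04],[0,0,-0.035],[0,0,0]]' --hand '[255,255,255,255,255,255,255,255]'

```text
clock: 4.8
ee_pos: [0.5038, 0.28, 0.2407]
ee_rot: [-1.976, -2.437, 0.004]
force: [0.4, 1.1, -1.9]
opening: 0.131
```

Run:
```python
from h import *
from bench import arm
s=arm.state(); print(s["clock"],s["ee_pos"],s["force"],s["opening"]); print(go(s,.598,-.2237,.23,104.2))
im,d=vision.grab_frame("wrist"); cv2.imwrite("pics/w3.png",im)
```

```text
4.8 [0.50384049 0.27996996 0.24065865] [ 0.4211859   1.10030466 -1.85704143] 0.13137030096629035
(array([-0.5123, -0.0119,  0.01  ]), array([-0.25, -0.08, -2.28]))
```

View pics/w3.png

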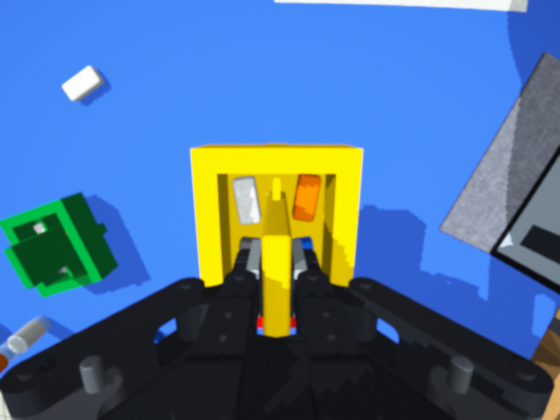

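The caddy is held and upright in the jaws. Now I'll carry it over to the bin.

send_rows --angular '[[0,0,-0.8],[0,0,-0.8],[0,0,-0.7],[0,0,0],[0,0,0],[0,0,0],[0,0,0],[0,0,0],[0,0,0],[0,0,0],[0,0,0],[0,0,0]]' --travel '[[-0.02,-0.001,0],[-0.035,-0.001,0],[-0.04,-0.001,0],[-0.045,-0.001,0],[-0.045,-0.001,0],[-0.045,-0.001,0],[-0.045,-0.001,0],[-0.045,-0.001,0],[-0.045,-0.001,0],[-0.045,-0.001,0],[-0.03,-0.001,0],[-0.02,0,0]]' --hand '[255,255,255,255,255,255,255,255,255,255,255,255]'

```text
clock: 6.05
ee_pos: [0.5955, -0.1826, 0.2162]
ee_rot: [-1.899, -2.462, 0.032]
force: [0.2, 1.3, -1.7]
opening: 0.133
```

Run:
```python
from h import *
from bench import arm
s=arm.state(); print(s["clock"],s["ee_pos"],s["force"],s["opening"]); print(go(s,.598,-.2237,.23,104.2))
```

```text
6.05 [ 0.59548384 -0.1825845   0.2161975 ] [ 0.20929531  1.29850158 -1.67254657] 0.1328511675174113
(array([-0.0402, -0.0085, -0.014 ]), array([-2.07, -0.72,  0.52]))
```

send_rows --angular '[[-1.0,-0.4,0.3],[-1.0,-0.3,0.2],[0,0,0],[0,0,0]]' --travel '[[-0.02,-0.004,-0.002],[-0.02,-0.0045,0],[0,0,0],[0,0,0]]' --hand '[255,255,255,255]'

```text
clock: 6.45
ee_pos: [0.593, -0.2273, 0.2091]
ee_rot: [-1.928, -2.464, 0.006]
force: [0.4, 0.1, -3.0]
opening: 0.129
```

```bash
cat > m.py <<'E'
from h import *
from bench import arm
import sys
k=sys.argv[1]; dz=float(sys.argv[2])
s=arm.state(); print(s["clock"],s["ee_pos"],s["force"],s["opening"]); print(go(s,.598,-.2237,dz,104.2))
for c in ("scene","side"):
    im,d=vision.grab_frame(c); P=cloud(im,d,c); cv2.imwrite(f"pics/{c}{k}.png",im)
    hsv=cv2.cvtColor(im,cv2.COLOR_BGR2HSV)
    near=np.hypot(P[...,0]-.598,P[...,1]+.2237)<.09
    yel=(hsv[...,0]>18)&(hsv[...,0]<35)&(hsv[...,1]>120)
    red=((hsv[...,0]<6)|(hsv[...,0]>174))&(hsv[...,1]>150)
    zr=s["ee_pos"][2]-.074+.052
    m=near&(yel|red)&(abs(P[...,2]-zr)<.01)
    p=P[m]*1000
    if len(p)>10:
        r=cv2.minAreaRect(p[:,:2].astype(np.float32)); print(c,"caddy rim",len(p),np.round(r[0],1),np.round(r[1],1),round(r[2],1))
        t=p[abs(p[:,2]-zr*1000)<5]; A=np.c_[t[:,:2]-t[:,:2].mean(0),np.ones(len(t))]; f=np.linalg.lstsq(A,t[:,2],rcond=None)[0]
        print("  plane tilt deg x,y",np.degrees(f[:2]).round(2),"z",f[2].round(1))
    m=near&(P[...,2]>.05)&(P[...,2]<.07); p=P[m]*1000
    if len(p)>10:
        r=cv2.minAreaRect(p[:,:2].astype(np.float32)); print(c,"bin rim",len(p),np.round(r[0],1),np.round(r[1],1),round(r[2],1))
E
python3 m.py 4 .2
```

```text
6.45 [ 0.5929884  -0.22734766  0.20907772] [ 0.38950093  0.0738494  -3.03913076] 0.12875667636082772
(array([0.0023, 0.0058, 0.009 ]), array([-0.65, -0.47, -0.29]))
scene caddy rim 1053 [ 591.4 -226.5] [114.3  93.9] 12.7
  plane tilt deg x,y [-0.65 -0.01] z 187.5
scene bin rim 499 [ 598.5 -224.6] [111.7  95.5] 14.8
side caddy rim 873 [ 587.4 -227.4] [110.5  91.9] 14.9
  plane tilt deg x,y [-0.86  0.35] z 186.5
side bin rim 396 [ 596.8 -223. ] [113.9  92.3] 15.0
```

send_rows --angular '[[-0.6,-0.5,-0.4],[0,0,0],[0,0,0],[0,0,0],[0,0,0]]' --travel '[[0.001,0.0085,0],[0,0,0.02],[0,0,0.02],[0,0,0.01],[0,0,0]]' --hand '[255,255,255,255,255]'

```text
clock: 7.05
ee_pos: [0.6047, -0.2187, 0.1589]
ee_rot: [1.915, 2.485, 0.002]
force: [-0.5, 0.0, -2.7]
opening: 0.132
```

```bash
python3 m.py 5 .122
```

```text
7.05 [ 0.60472797 -0.21873135  0.15886409] [-0.48223585  0.02741943 -2.7417971 ] 0.1323059899151548
(array([-0.003 , -0.0079,  0.0368]), array([0.21, 0.17, 0.58]))
scene caddy rim 1016 [ 603.7 -218.1] [112.8  94.3] 15.7
  plane tilt deg x,y [-0.04  0.42] z 137.7
scene bin rim 350 [ 598.6 -225. ] [112.5  94.5] 15.2
side caddy rim 808 [ 600.8 -219. ] [111.2  91.7] 14.4
  plane tilt deg x,y [0.18 0.01] z 137.0
side bin rim 390 [ 597.  -223.2] [113.4  93.1] 15.0
```

View pics/scene5.png

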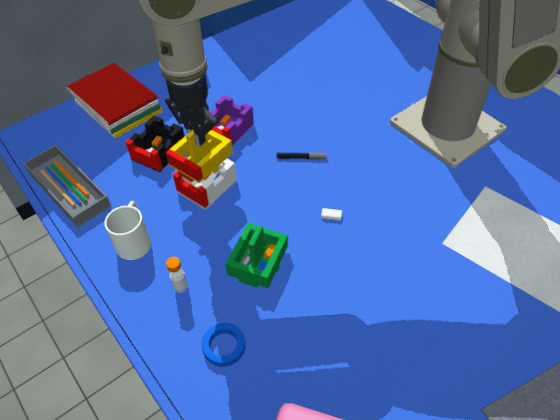

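View pics/side5.png

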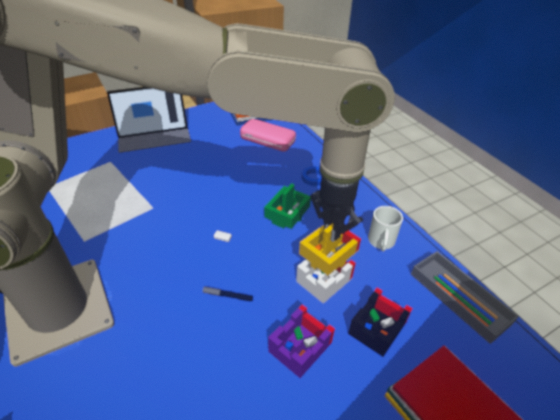

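In both views the caddy is over the white bin, red over red. The scene view puts it at (200,155) and the side view at (328,243). It's offset by about (4.5, 5.5) mm, so I'll correct that and go lower.

send_rows --angular '[[0.2,0,0.3],[0,0,0],[0,0,0],[0,0,0]]' --travel '[[-0.0042,-0.0057,0],[0,0,0.007],[0,0,0.006],[0,0,0]]' --hand '[255,255,255,255]'

```text
clock: 7.55
ee_pos: [0.6025, -0.2264, 0.1506]
ee_rot: [1.919, 2.475, -0.0]
force: [0.2, 0.3, -2.6]
opening: 0.13
```

```bash
sed -i 's/go(s,.598,-.2237,dz,104.2)/go(s,.6,-.2242,dz,104.4)/' m.py; python3 m.py 6 .122
```

```text
7.55 [ 0.60253892 -0.22637766  0.15057562] [ 0.23038206  0.25708886 -2.64197224] 0.12967939682372986
(array([ 0.003 , -0.0021,  0.0285]), array([0.35, 0.47, 0.03]))
scene caddy rim 994 [ 601.5 -226.9] [113.5  94.5] 14.5
  plane tilt deg x,y [0.05 0.24] z 129.3
scene bin rim 345 [ 598.8 -224.1] [110.6  93.5] 15.1
side caddy rim 804 [ 598.7 -226.2] [111.7  92.5] 14.3
  plane tilt deg x,y [ 0.14 -0.19] z 128.3
side bin rim 312 [ 596.5 -224.2] [113.   90.9] 14.5
```

send_rows --angular '[[0.2,0.3,0],[0,0,0],[0,0,0],[0,0,0]]' --travel '[[0.003,-0.002,0],[0,0,0.006],[0,0,0.006],[0,0,0]]' --hand '[255,255,255,255]'

```text
clock: 8.05
ee_pos: [0.6002, -0.2238, 0.1388]
ee_rot: [1.922, 2.479, 0.001]
force: [-0.2, 0.3, -3.3]
opening: 0.132
```

```bash
python3 m.py 7 .122
```

```text
8.05 [ 0.60022103 -0.22384309  0.13875879] [-0.15508396  0.28580729 -3.33202759] 0.1322417282976703
(array([-0.0002, -0.0004,  0.0168]), array([0.2 , 0.19, 0.03]))
scene caddy rim 973 [ 598.2 -224.4] [114.2  94.3] 14.0
  plane tilt deg x,y [-0.24  0.28] z 117.5
scene bin rim 322 [ 598.4 -222.7] [111.7  93. ] 14.0
side caddy rim 774 [ 595.5 -224.2] [109.5  92.1] 14.5
  plane tilt deg x,y [-0.06 -0.15] z 116.4
side bin rim 273 [ 596.9 -223.2] [112.4  92. ] 14.5
```

Aligned to within 2 mm. Going down slowly.

send_rows --angular '[[0,0,0],[0,0,0],[0,0,0],[0,0,0]]' --travel '[[0,0,0.005],[0,0,0.005],[0,0,0.003],[0,0,0]]' --hand '[255,255,255,255]'

```text
clock: 8.55
ee_pos: [0.6009, -0.2241, 0.1257]
ee_rot: [1.921, 2.478, 0.002]
force: [-0.3, 0.7, -2.5]
opening: 0.133
```

```bash
python3 m.py 8 .122
```

```text
8.55 [ 0.60088792 -0.22414009  0.12570048] [-0.34817152  0.72409807 -2.50295141] 0.1328817495460873
(array([ 0.0002, -0.0009,  0.0037]), array([0.26, 0.25, 0.04]))
scene caddy rim 957 [ 599.2 -224.2] [112.8  93. ] 14.2
  plane tilt deg x,y [-0.04 -0.02] z 104.8
scene bin rim 325 [ 599.  -222.6] [111.6  93. ] 14.5
side caddy rim 755 [ 596.1 -224.1] [111.6  91.9] 14.2
  plane tilt deg x,y [ 0.05 -0.05] z 103.2
side bin rim 295 [ 597.2 -223.6] [113.5  91.4] 14.7
```

send_rows --angular '[[0,0,0],[0,0,0],[0,0,0]]' --travel '[[0,0,0.002],[0,0,0.0015],[0,0,0]]' --hand '[255,255,255]'

```text
clock: 8.95
ee_pos: [0.6015, -0.2245, 0.1231]
ee_rot: [1.92, 2.477, 0.002]
force: [0.2, -0.2, -3.4]
opening: 0.132
```

```bash
python3 m.py 9 .122
```

```text
8.95 [ 0.60149476 -0.22445497  0.12310165] [ 0.16029716 -0.20495399 -3.35769386] 0.1322345354354252
(array([ 0.0006, -0.0014,  0.0011]), array([0.33, 0.3 , 0.04]))
scene caddy rim 951 [ 599.7 -224.3] [112.1  93.1] 15.1
  plane tilt deg x,y [ 0.23 -0.19] z 102.2
scene bin rim 352 [ 599.6 -222.4] [110.5  92.3] 14.1
side caddy rim 739 [ 595.9 -225.1] [108.6  93. ] 16.1
  plane tilt deg x,y [ 0.2  -0.14] z 100.5
side bin rim 333 [ 597.4 -224.8] [112.6  91.8] 13.8
```

Force is still just the caddy's weight. I'll go on in 1 mm steps until contact.

send_rows --angular '[[0,0,0],[0,0,0]]' --travel '[[0,0,0.0015],[0,0,0]]' --hand '[255,255]'

```text
clock: 9.25
ee_pos: [0.602, -0.2246, 0.1224]
ee_rot: [1.919, 2.476, 0.003]
force: [-1.1, 0.5, -2.2]
opening: 0.134
```

send_rows --angular '[[0,0,0],[0,0,0]]' --travel '[[0,0,0.001],[0,0,0]]' --hand '[255,255]'

```text
clock: 9.45
ee_pos: [0.6023, -0.2248, 0.1224]
ee_rot: [1.919, 2.475, 0.003]
force: [-1.6, 1.3, -0.7]
opening: 0.135
```

send_rows --angular '[[0,0,0],[0,0,0]]' --travel '[[0,0,0.0015],[0,0,0]]' --hand '[255,255]'

```text
clock: 9.65
ee_pos: [0.6026, -0.225, 0.1224]
ee_rot: [1.918, 2.475, 0.003]
force: [-0.6, 1.3, -1.0]
opening: 0.133
```

```bash
python3 m.py 10 .122
```

```text
9.65 [ 0.60255539 -0.22495997  0.12242158] [-0.64448484  1.26379107 -0.97557085] 0.13283976611099382
(array([ 0.0014, -0.0023,  0.0004]), array([0.46, 0.42, 0.04]))
scene caddy rim 949 [ 601.1 -225.2] [112.9  94. ] 13.3
  plane tilt deg x,y [ 0.28 -0.15] z 101.4
scene bin rim 365 [ 601.1 -224.1] [111.3  93.8] 15.2
side caddy rim 746 [ 598.3 -224.8] [110.5  92. ] 14.4
  plane tilt deg x,y [0.17 0.09] z 99.8
side bin rim 351 [ 597.5 -224.5] [112.3  93.8] 14.8
```

It's down: the rim is at about 100.6 mm, against 100 when seated, and the load has come off the wrist. Releasing.

send_rows --angular '[[0,0,0],[0,0,0],[0,0,0],[0,0,0],[0,0,0],[0,0,0],[0,0,0],[0,0,0],[0,0,0],[0,0,0]]' --travel '[[0,0,0],[0,0,0],[0,0,0],[0,0,0],[0,0,0],[0,0,0],[0,0,0],[0,0,0],[0,0,0],[0,0,0]]' --hand '[200,150,100,50,0,0,0,0,0,0]'

```text
clock: 10.75
ee_pos: [0.6033, -0.2254, 0.1218]
ee_rot: [1.917, 2.473, 0.004]
force: [-0.3, -0.1, -0.3]
opening: 0.999
```

```bash
python3 m.py 11 .25
```

```text
10.75 [ 0.60331821 -0.22537513  0.12176508] [-0.28256454 -0.08459007 -0.33682621] 0.9988168605847284
(array([ 0.0009, -0.0017, -0.1283]), array([0.55, 0.49, 0.04]))
scene caddy rim 856 [ 601.2 -224.8] [112.8  93.9] 13.9
  plane tilt deg x,y [0.15 0.  ] z 101.0
scene bin rim 354 [ 601.1 -225. ] [111.7  94.9] 15.1
side caddy rim 758 [ 597.9 -225.7] [109.8  92.9] 13.8
  plane tilt deg x,y [-0.18  0.29] z 99.3
side bin rim 349 [ 598.3 -224.8] [115.2  91.8] 13.7
```

send_rows --angular '[[0.3,0.3,0],[0,0,0],[0,0,0],[0,0,0],[0,0,0],[0,0,0],[0,0,0]]' --travel '[[0.001,-0.001,-0.01],[0,0,-0.02],[0,0,-0.03],[0,0,-0.03],[0,0,-0.03],[0,0,-0.02],[0,0,0]]' --hand '[0,0,0,0,0,0,0]'

```text
clock: 11.55
ee_pos: [0.6002, -0.2238, 0.2703]
ee_rot: [1.923, 2.481, 0.001]
force: [0.7, 0.7, 0.3]
opening: 1.005
```

```bash
sed -i 's/zr=s.*/zr=.1/' m.py; python3 m.py 12 .25
python3 - <<'E'
from h import *
from bench import arm
s=arm.state();im,d=vision.grab_frame("wrist");cv2.imwrite("pics/w12.png",im)
P=cloud(im,d,"wrist",pose(s)); n=np.hypot(P[...,0]-.6,P[...,1]+.2245)<.09
for lo,hi in ((.095,.106),(.14,.155)):
    p=P[n&(P[...,2]>lo)&(P[...,2]<hi)]*1000
    A=np.c_[p[:,:2]-p[:,:2].mean(0),np.ones(len(p))];f=np.linalg.lstsq(A,p[:,2],rcond=None)[0]
    print(cv2.minAreaRect(p[:,:2].astype(np.float32)),np.degrees(f[:2]),f[2])
a=cv2.imread("pics/scene12.png")[90:230,120:300];b=cv2.imread("pics/side12.png")[200:340,240:420]
cv2.imwrite("pics/ab12.png",cv2.resize(np.hstack([a,b]),None,fx=2.2,fy=2.2,interpolation=cv2.INTER_CUBIC))
E
```

```text
11.55 [ 0.6002081  -0.2237795   0.27029917] [0.69248986 0.69643278 0.25121418] 1.0054973559414262
(array([-0.0003, -0.0003,  0.0203]), array([0.12, 0.07, 0.04]))
scene caddy rim 981 [ 600.9 -224.7] [113.1  93.5] 14.7
  plane tilt deg x,y [-0.04 -0.15] z 101.0
scene bin rim 362 [ 600.3 -224.1] [112.6  96.6] 14.7
side caddy rim 830 [ 597.5 -225.3] [110.5  91.8] 14.8
  plane tilt deg x,y [-0.08  0.15] z 99.6
side bin rim 349 [ 597.2 -224.4] [114.   93.5] 14.8
((603.119140625, -225.6551971435547), (110.34553527832031, 90.4004898071289), 14.332064628601074) [ 0.08903001 -0.00903469] 99.16572436238359
((602.7576904296875, -225.8435516357422), (49.37752151489258, 11.00476360321045), 14.562252044677734) [0.51874993 0.71708491] 147.0419533365326
```

View pics/ab12.png

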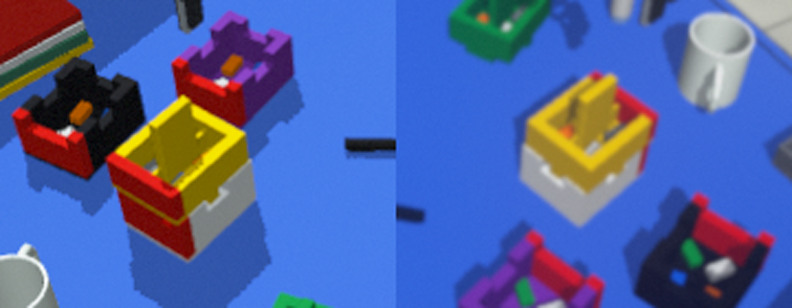

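View pics/w12.png

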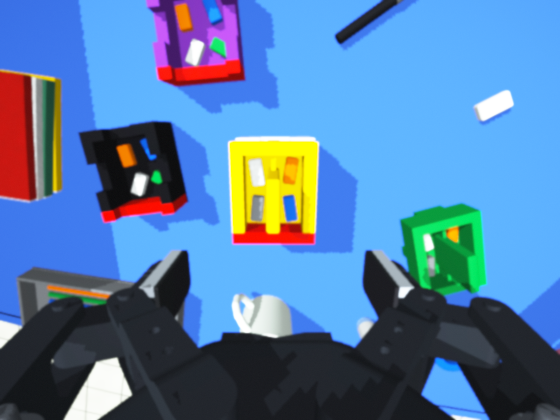

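The crops show the yellow caddy seated on the white bin at (180,180) and (590,140), red over red, lugs in the notches and no gap. In the wrist view it's at (273,190), with the green caddy still standing at (445,250). The rim is level at 99–101 mm.

Run:
```python
from bench import ticket
print(ticket.sign_off())
```

```text
the job is handed in; nothing more can be done
None
```

I picked up the yellow caddy by its fin and lowered it in small steps onto the white bin, red end over red end. I let go only once its weight was off the wrist, then backed the arm away and handed the job in at about 11.7 s.

**Last checks:**
- **Height:** the caddy rim measured 99.2 (wrist), 99.6 (side) and 101.0 mm (scene), against 100 mm when fully seated.
- **Level:** rim tilt was within about 0.2°.
- **Alignment:** the caddy and bin outlines agreed within about 1 mm, and in yaw within the measurement noise.
- **Lugs:** the pictures show no gap at the visible notches. The lugs on the hidden sides I infer from the height and level.
- **Robot:** nothing was touching the arm at sign-off. The wrist force readings I saw stayed under about 4 N.
- **Green caddy and look-alikes:** I never touched the green caddy or the black and purple bins, and all three are still standing in the pictures.

**Disagreements:** the cameras differ by a few mm in absolute position, so I aligned the caddy to the bin within each camera's own view. A tilt fit on the narrow fin top gave 0.5–0.7°. I put that down to the small patch, since the full-rim fits were level.

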